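# Test the sander's mushroom stop and restart

## Robot

A 6-joint arm with a two-finger parallel gripper is mounted at the origin on the work surface. World frame = base frame: x ahead of the robot, y to its left, z up, the work surface at z = 0. Lengths are in m, angles in rad, forces in N, time in s.
With the tool pointing down it reaches from about 0.225 to 0.875 m from the base axis. Payload 3.4 kg.
Tool frame: the origin (TCP) lies between the finger pads; the fingertips stand 11 mm ahead of it and the grasp point (between the pads) lies 8 mm behind it (tips_ahead is the distance from the TCP to the fingertips, in m); z points along the fingers, x is the direction in which the jaws open and shut, and the axes are right-handed (so a half turn about z gives the same grasp; the last joint's range is limited). The gripper opens to 85 mm and grips with 20 to 120 N. Pads are 22 mm wide; open, the fingers measure 114 mm over their backs; the gripper's body (76 mm by 85 mm) begins 54 mm behind the grasp point. The pads swing forward as they close: fully open they stand 13 mm farther back than shut.
Start: joints at [-1.35, 0.276, 1.505, -0, 1.361, -0.121], TCP at [0.193, -0.542, 0.242] pointing down, gripper open.
Joint ranges: [-2.89, 2.89], [-0.75, 2.08], [0.22, 2.7], [-1.18, 4.32], [0.11, 2.71], [-2.7, 2.7]. Speed limits (rad/s): [2.57, 2.57, 3.14, 3.14, 3.14, 3.14].

## Interface

Orientations are given as a unit quaternion [w, x, y, z].
In Python, from rig import get_state, get_image, sign_off, masks_of, tips_ahead gives the robot as it stands.
- The arm moves only by the tool play_rows, never from a script. Its argument "series" is a list of rows, each an object of numbers: "fingers": the closure, from -1 (fully open) to 1 (shut); "dx", "dy", "dz": the shift along the world's x, y, z in mm; "turn": the turn about the world's z in rad. A call has 1 to 20 rows; each row shifts and turns the pose as measured when the row begins; what a row does not reach is not made up. A row lasts 1/12 s, in which the tool goes at most 41.7 mm and 7.16 degrees, less where a joint would pass 70% of its speed; a pose out of reach is approached as far as the arm can. A call with a gripper value outside its range is refused whole. The fingers move at their own pace and stop on an object; "squeeze" is the grip in N (left out, the last holds). Time passes only in rows, so rows that do not move let the fingers close. It gives the time, the measured TCP pose, the force and the opening at its end, in the units of the state.
- get_state(): the state, without advancing time (a new reading comes with each control period).
- get_image(name): name is "scene" or "side" or "wrist"; returns a dict with "pixels" (384x512x3 uint8, red, green, blue), "vfov" (degrees; the focal length in pixels is half the picture's height over the tangent of half this angle, whatever the lens; pixels are square), "cx", "cy" (the principal point, pixels), "rvec" (rotation vector, rad) and "tvec" (3), from world to camera coordinates, as OpenCV has them; the wrist camera has in their place "hand_eye" (4x4, takes a point from camera to tool coordinates, whose origin is the TCP and whose axes are the tool frame's). Camera axes: x right, y down, z forward; pixel columns grow to the right and rows downward; lengths in m; the calibration is good to about 2 mm. A picture is of the moment at which its call begins: read the wrist's pose just before it. There is no depth.
- sign_off(): hands the job in, once; it reports no verdict.
Trained networks look in a picture, given as the dict that the camera call returned (one of the last four; its "shot" number tells which), for a name from the list of things; names that differ only in an ending like _2 or _b are one class to them, and where a whole thing is asked for, a point or a joint stands for the part that bears it (a point fixed in the world has none). Each returns a list of dicts, best first, with "p" (0 to 1); they miss things now and then, are a little off and sometimes report something else, mostly with a low value. They report only what shows in the picture. A call takes as long as a camera call.
- masks_of(picture, label): "region" (384x512 bool, what is visible of it) and "xy" ([column, row] in pixels, amid what is visible of it).
The state is a dict: "clock": time; "qpos": joint angles; "qd": joint speeds; "effort": joint torques, N m; "position": TCP position; "ee_rot": TCP orientation; "contact_force": force on the tool from outside, world axes, zero at the start; "moment": the same for the moment, N m; "width": finger opening in m.
Only numpy, scipy, OpenCV 4.12 (cv2) and the standard library are available. Lean on these libraries where they do the work, as an engineer would, in place of code of your own. Each camera call takes 0.05 s, during which the arm holds its last target. There are 200 camera calls.

## Task

Test the sander's stop button: with a fingertip press the mushroom button all the way in and let go, so that it stays latched in by itself, then push one of its ears round clockwise (seen from above) until the button springs out again. Only then press the small round start button on its own box fully in and let it come back up. Push gently, do not touch the dust extractor's dial, and leave the loose things on the bench where they are.

Things in the scene. Friction and masses are not known exactly. Their poses are not given: they have to be found in the camera images.
- stop_station: The stop station: a fixed grey steel box, 100 x 100 mm and 70 mm high, that carries the mushroom stop button on its top. Origin: centre of its underside on the bench; z up. The gap between its top and the mushroom head is 14 mm when out, about 6 mm when latched. Station places and yaws vary from start to start.
- stop_top (a point): Centre of the top of the mushroom head (moves with it; 104 mm above the bench when the button is out). The head is a black dome 58 mm wide and 20 mm tall, its middle 30 mm flat, with two solid black ears, opposite one another, that reach out level with it: each ear is 12 mm wide, 16 mm tall and ends 50 mm from the button's upright axis, its top 3 mm below the dome's top.
- ear_left (a point): Point on the top of one ear, 41 mm from the button's axis, on the middle line of the ear's width; moves and turns with the head.
- ear_right (a point): Point on the top of the other ear, 41 mm from the button's axis, on the opposite side; moves and turns with the head.
- stop (a joint): How far the mushroom button is in, m: 0 out, 0.010 at its stop. A spring pushes it out (about 3 N at the start, 6 N at full depth; with the catch a slow press takes up to about 8 N, a quick one briefly more). Pressed to 0.009 or more and let go, it stays latched at about 0.0075; only turning the head lets it spring out again.
- stop_turn (a joint): Turn of the mushroom head, rad: 0 at rest, growing clockwise as seen from above, to its stop at 0.9. A latched button springs out at about 0.5 to 0.6. Turning a latched head takes about 0.06 N m, some 2 N at an ear. A light spring turns the head back to 0 when let go.
- start_station: The start station: a fixed grey steel box of the same size (100 x 100 x 70 mm) with one small push button in the middle of its top. Origin: centre of its underside; z up.
- start_top (a point): Centre of the top of the start button, a plain flat black push button 28 mm in diameter in a steel ring 44 mm wide; 92 mm above the bench, 10 mm above the ring.
- start (a joint): How far the start button is in, m: 0 out, 0.006 fully in, which takes about 5 N. It springs back by itself.
- dial_station: The dust extractor's station: the same grey box again, with a black turning dial (a bar grip 14 mm wide on a round disc, 114 mm above the bench). Not part of the job.
- dial (a joint): Setting of the dust extractor's dial, rad, 0 to 2.4; anywhere at the start; leave it as it is. It stays where it is put.
- offcut: Loose wooden offcut 90 x 40 x 30 mm lying on the bench. Origin: centre of its underside.
- wax_tin: Loose round wax tin, 62 mm in diameter and 32 mm tall. Origin: centre of its underside.
- glue: Loose white glue bottle, 56 mm in diameter and 140 mm tall. Origin: centre of its underside.
- mallet: Loose wooden mallet lying down, 255 mm long, 60 mm high, head 70 x 110 mm. Origin: on the bench near the middle of its length.
- chisel: Loose turning awl with a wooden handle, 200 mm long, lying on the bench. Origin: on the bench near the middle of its length.
- plane: Loose hand plane 150 x 50 mm, about 60 mm high. Origin: centre of its underside.
- square_block: Loose wooden cube block, 50 mm. Origin: centre of its underside.

How it is judged:
By the outcome, as a careful person would: the job done as asked, in the order asked, and still so for the second after the job is handed in, with the robot touching nothing.
It also fails if it takes over 58 s, if anything falls off the work surface, if the arm or the gripper's body presses on something with over 40 N, if the wrist force passes 120 N, or if a joint passes its speed limit or range.

## Working session

There is one attempt and no reset: what is moved stays moved. The work goes in short steps, Python scripts to look and compute and a tool call to move; the robot and the scene stay as the last step left them, time stands still between calls to the robot, and variables do not carry over. Pictures are saved under pics/ and viewed, about 8 in all and at most 12, crops included, and the job is handed in when it is done.

Besides the shell and the picture viewer there is one more tool, called after ">>>" by a JSON object that holds its "method" and its "body". play_rows: Moves the arm, as the interface text tells. Its arguments: {"type":"object","properties":{"series":{"type":"array"},"squeeze":{"type":"number"}},"required":["series"]}

```bash
mkdir -p pics; cat > h.py <<'E'
import numpy as np, cv2
from rig import *
def K(p):
    f=192/np.tan(np.radians(p["vfov"])/2); return np.array([[f,0,p["cx"]],[0,f,p["cy"]],[0,0,1]])
def R_q(q):
    from scipy.spatial.transform import Rotation as R
    return R.from_quat([q[1],q[2],q[3],q[0]]).as_matrix()
def cam(p,s=None):
    if "rvec" in p and p["rvec"] is not None:
        R=cv2.Rodrigues(np.array(p["rvec"],float))[0]; return R.T,-R.T@np.array(p["tvec"],float).ravel()
    H=np.array(p["hand_eye"]); T=R_q(s["ee_rot"]); return T@H[:3,:3],T@H[:3,3]+np.array(s["position"])
def ray(p,uv,z,s=None):
    A,o=cam(p,s); d=A@np.linalg.inv(K(p))@np.array([uv[0],uv[1],1.]); return o+d*(z-o[2])/d[2]
def save(p,n): cv2.imwrite("pics/"+n,p["pixels"][:,:,::-1])
E
cat > a.py <<'E'
from h import *
s=get_state(); print(s)
ps={n:get_image(n) for n in("scene","side","wrist")}
cv2.imwrite("pics/a.png",np.hstack([ps["scene"]["pixels"],ps["side"]["pixels"]])[:,:,::-1]) if 0 else None
for n,p in ps.items():
    save(p,n+"0.png")
    for l,z in(("stop_station",.07),("stop_top",.1),("start_station",.07),("start_top",.092),("dial_station",.07)):
        for m in masks_of(p,l)[:2]:
            print(n,l,round(m["p"],2),np.round(m["xy"]),m["region"].sum(),np.round(ray(p,m["xy"],z,s),3))
E
python3 a.py; python3 -c "import rig;print(rig.tips_ahead)"
```

```text
{'clock': 0.0, 'qpos': array([-1.35000068e+00,  2.76573967e-01,  1.50617347e+00,  2.26505496e-05,
        1.36065211e+00, -1.20968673e-01]), 'qd': array([-5.63265849e-04,  2.78969411e-04, -7.16259954e-04, -9.93926287e-05,
       -1.24869362e-03, -1.29881977e-04]), 'effort': array([ 6.55110780e-04, -4.16768861e+01, -2.45807433e+01,  1.14013699e-05,
        1.12571186e-02, -9.31084884e-06]), 'position': array([ 0.1926173 , -0.54123349,  0.24143559]), 'ee_rot': array([-6.14376248e-04,  8.17050897e-01, -5.76564841e-01, -6.62481118e-04]), 'contact_force': array([0.31167065, 0.36607486, 0.30796979]), 'moment': array([-0.01123774,  0.05442392, -0.00023435]), 'width': 0.08557065018274355}
scene stop_station 0.66 [131. 208.] 1828 [ 0.509 -0.215  0.07 ]
scene stop_station 0.65 [125. 191.] 448 [ 0.45  -0.217  0.07 ]
scene stop_top 0.73 [126. 193.] 426 [ 0.481 -0.213  0.1  ]
scene start_station 0.95 [211. 227.] 1795 [ 0.64  -0.041  0.07 ]
scene start_top 0.61 [133. 207.] 1747 [ 0.524 -0.207  0.092]
scene start_top 0.53 [211. 217.] 70 [ 0.627 -0.034  0.092]
scene dial_station 0.71 [290. 164.] 1464 [0.536 0.233 0.07 ]
scene dial_station 0.33 [131. 196.] 489 [ 0.472 -0.204  0.07 ]
side stop_station 0.56 [316. 155.] 999 [ 0.47  -0.158  0.07 ]
side stop_top 0.74 [320. 138.] 181 [ 0.472 -0.209  0.1  ]
side stop_top 0.37 [329. 188.] 249 [0.398 0.002 0.1  ]
side start_station 0.91 [263. 175.] 1197 [ 0.613 -0.013  0.07 ]
side start_top 0.42 [260. 166.] 48 [ 0.629 -0.028  0.092]
side dial_station 0.9 [272. 259.] 1651 [0.496 0.277 0.07 ]
0.011
```

View pics/scene0.png

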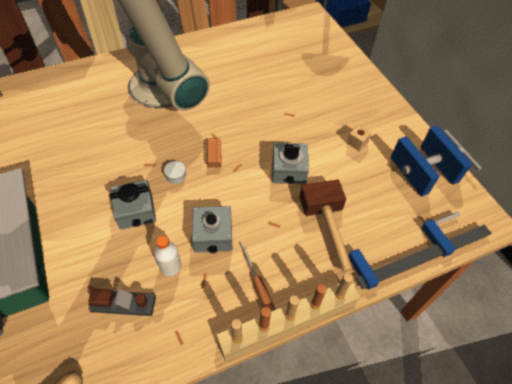

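View pics/side0.png

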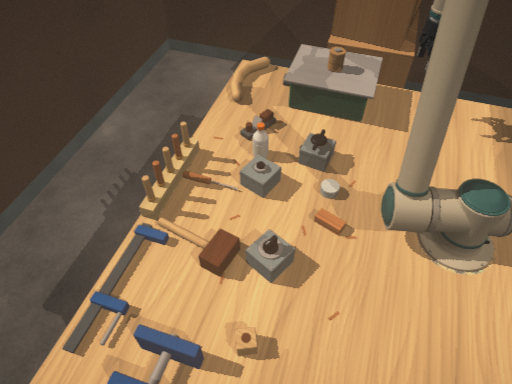

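The scene picture shows the stop station around (126,193), the start station around (211,217), the dial around (290,155) and the glue bottle around (167,255). Next I'll move above the stop button with the fingers shut.

>>> {"method": "play_rows", "body": {"series": [{"fingers":1,"dx":24,"dy":28,"dz":4},{"fingers":1,"dx":24,"dy":28,"dz":4},{"fingers":1,"dx":24,"dy":28,"dz":4},{"fingers":1,"dx":24,"dy":28,"dz":4},{"fingers":1,"dx":24,"dy":28,"dz":4},{"fingers":1,"dx":24,"dy":28,"dz":4},{"fingers":1,"dx":24,"dy":28,"dz":4},{"fingers":1,"dx":24,"dy":28,"dz":4},{"fingers":1,"dx":24,"dy":28,"dz":4},{"fingers":1,"dx":24,"dy":28,"dz":4},{"fingers":1,"dx":20,"dy":22},{"fingers":1},{"fingers":1},{"fingers":1}]}}

```text
invalid input at $.series[0]: expected keys fingers, dx, dy, dz, turn
```

```bash
cat > b.py <<'E'
from h import *
import sys
s=get_state(); p=get_image("wrist"); save(p,sys.argv[1])
print(s["position"],s["ee_rot"],s["contact_force"],s["width"],s["clock"]); A,o=cam(p,s); print("cam",o,A[:,0],p["vfov"])
for l,z in(("stop_station",.07),("stop_top",.1),("start_station",.07),("start_top",.092),("dial_station",.07),("glue",.07)):
    for m in masks_of(p,l)[:1]:
        ys,xs=np.nonzero(m["region"]); q=cv2.minAreaRect(np.c_[xs,ys].astype(np.float32))
        print(l,round(m["p"],2),np.round(m["xy"]),m["region"].sum(),np.round(ray(p,m["xy"],z,s),3),q,np.round(ray(p,q[0],z,s),3))
E
python3 b.py w1.png
```

```text
[ 0.19273286 -0.54178198  0.24232105] [ 2.64748515e-05  8.17063875e-01 -5.76547155e-01  3.40266196e-05] [-0.47919642  0.14545998 -0.3605924 ] 0.08505471574576624 0.9
cam [ 0.27243555 -0.51346308  0.37305398] [ 3.34776956e-01 -9.42296930e-01  9.40676466e-04] 63.63510699250885
```

View pics/w1.png

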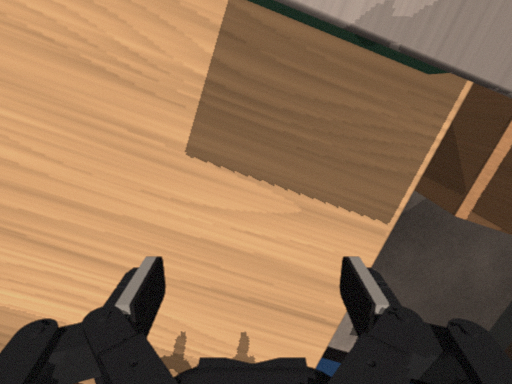

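The move was refused: every row needs all five keys. The wrist picture was taken at the start pose and shows only bench and open fingers. I'll send it again, stopping short of the button so that it is in the wrist view.

>>> {"method": "play_rows", "body": {"series": [{"fingers":1,"dx":20,"dy":30,"dz":5,"turn":0},{"fingers":1,"dx":20,"dy":30,"dz":5,"turn":0},{"fingers":1,"dx":20,"dy":30,"dz":5,"turn":0},{"fingers":1,"dx":20,"dy":30,"dz":5,"turn":0},{"fingers":1,"dx":20,"dy":30,"dz":5,"turn":0},{"fingers":1,"dx":20,"dy":30,"dz":5,"turn":0},{"fingers":1,"dx":20,"dy":30,"dz":5,"turn":0},{"fingers":1,"dx":20,"dy":30,"dz":5,"turn":0},{"fingers":1,"dx":20,"dy":30,"dz":0,"turn":0},{"fingers":1,"dx":20,"dy":30,"dz":0,"turn":0},{"fingers":1,"dx":0,"dy":0,"dz":0,"turn":0},{"fingers":1,"dx":0,"dy":0,"dz":0,"turn":0}]}}

```text
clock: 2.25
position: [0.3982, -0.2292, 0.2841]
ee_rot: [-0.0, 0.816, -0.578, 0.003]
contact_force: [-0.9, 0.0, -0.0]
width: -0.0
```

```bash
python3 b.py w2.png
```

```text
[ 0.39817123 -0.22922129  0.28411529] [-4.77170067e-04  8.15794625e-01 -5.78334691e-01  2.80853422e-03] [-0.85595295  0.01450033 -0.03303334] -2.3648665542584007e-05 2.25
cam [ 0.47732405 -0.20093699  0.41518661] [ 0.33063204 -0.94374709  0.00488664] 63.63510699250885
stop_station 0.84 [256.  88.] 9263 [ 0.48  -0.206  0.07 ] ((257.8000183105469, 86.9000015258789), (103.30633544921875, 104.64797973632812), 26.56505012512207) [ 0.482 -0.208  0.07 ]
stop_top 0.55 [257.  94.] 3291 [ 0.475 -0.208  0.1  ] ((255.65382385253906, 92.23075103759766), (94.85372924804688, 57.41146469116211), 56.30992889404297) [ 0.476 -0.207  0.1  ]
glue 0.23 [255.  91.] 3226 [ 0.476 -0.206  0.07 ] ((254.50074768066406, 92.02700805664062), (58.27601623535156, 91.93940734863281), 88.45184326171875) [ 0.476 -0.206  0.07 ]
```

View pics/w2.png

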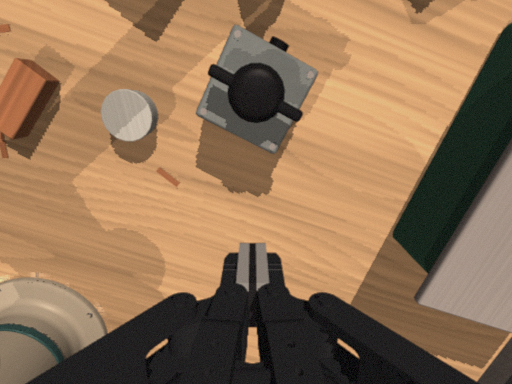

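The picture shows the mushroom head centred at (256,92), with ear ends at about (213,71) and (298,116).

```bash
python3 - <<'E'
from h import *
s=get_state(); p=get_image("wrist")
m=masks_of(p,"stop_top")[0]["region"]; print(m.sum())
g=p["pixels"].astype(int).max(2)
sub=(g<55).astype(np.uint8); sub[:, :195]=0; sub[:,330:]=0; sub[:55]=0; sub[135:]=0
n,l,st,c=cv2.connectedComponentsWithStats(sub); i=1+st[1:,4].argmax(); print(st[i],c[i])
e=cv2.morphologyEx((l==i).astype(np.uint8),cv2.MORPH_OPEN,cv2.getStructuringElement(cv2.MORPH_ELLIPSE,(25,25)))
ys,xs=np.nonzero(e); print("disc",cv2.minEnclosingCircle(np.c_[xs,ys].astype(np.float32)),ray(p,(xs.mean(),ys.mean()),.094,s))
r=(l==i)&(e==0); n2,l2,st2,c2=cv2.connectedComponentsWithStats(r.astype(np.uint8))
for k in np.argsort(-st2[1:,4])[:2]+1: print(st2[k],c2[k],ray(p,c2[k],.097,s))
print(ray(p,(213,71),.1,s),ray(p,(298,116),.1,s))
for n in("scene","side"):
    q=get_image(n)
    for lb,z in (("glue",.07),("start_station",.035),("mallet",.03)):
        for m in masks_of(q,lb)[:1]: print(n,lb,m["p"],m["xy"],ray(q,m["xy"],z))
E
```

```text
3342
[ 206   61   94   60 3135] [252.97161085  90.80797448]
disc ((253.5, 90.5), 29.841346740722656) [ 0.47271498 -0.2072997   0.094     ]
[206  63  25  20 269] [217.18959108  71.98141264] [ 0.48017585 -0.16871138  0.097     ]
[237  61  44  21 244] [258.66803279  66.62295082] [ 0.49752636 -0.20461229  0.097     ]
[ 0.4796799  -0.16505003  0.1       ] [ 0.46729825 -0.25640453  0.1       ]
scene glue 0.6 [169.3, 256.2] [ 0.67907761 -0.16135692  0.07      ]
scene start_station 0.97 [211.8, 225.8] [ 0.61932906 -0.03300917  0.035     ]
scene mallet 0.66 [330.1, 206.9] [0.68420248 0.28613973 0.03      ]
side glue 0.77 [262.8, 143.1] [ 0.65978433 -0.15584883  0.07      ]
side start_station 0.68 [258.8, 175.0] [ 0.63569798 -0.03859015  0.035     ]
side mallet 0.63 [211.3, 243.6] [0.68319689 0.25968413 0.03      ]
```

>>> {"method": "play_rows", "body": {"series": [{"fingers":1,"dx":25,"dy":7,"dz":-15,"turn":-0.1},{"fingers":1,"dx":25,"dy":7,"dz":-25,"turn":-0.1},{"fingers":1,"dx":20,"dy":6,"dz":-30,"turn":-0.1},{"fingers":1,"dx":6,"dy":0,"dz":-30,"turn":-0.1},{"fingers":1,"dx":0,"dy":0,"dz":-30,"turn":-0.1},{"fingers":1,"dx":0,"dy":0,"dz":-15,"turn":0},{"fingers":1,"dx":0,"dy":0,"dz":0,"turn":0},{"fingers":1,"dx":0,"dy":0,"dz":0,"turn":0}]}}

```text
clock: 3.77
position: [0.479, -0.2103, 0.1361]
ee_rot: [-0.002, -0.636, 0.771, -0.008]
contact_force: [-0.1, -0.2, 0.6]
width: 0.0001
```

```bash
python3 - <<'E'
from h import *
s=get_state(); print({k:np.round(s[k],4) for k in("position","ee_rot","qpos","contact_force")}); print(R_q(s["ee_rot"])[:,0])
p=get_image("wrist"); q=get_image("side"); c=q["pixels"][90:190,260:380]
cv2.imwrite("pics/w3.png",np.vstack([p["pixels"][:300],cv2.resize(c,(360,300),interpolation=2)[:, :].repeat(1,1) if 0 else np.pad(cv2.resize(c,(360,300)),((0,0),(0,152),(0,0)))])[:,:,::-1])
E
```

```text
{'position': array([ 0.479 , -0.2103,  0.1361]), 'ee_rot': array([-0.0018, -0.6362,  0.7715, -0.0076]), 'qpos': array([-0.541 ,  0.2769,  1.7882, -0.0096,  1.0633,  1.2259]), 'contact_force': array([-0.0662, -0.2466,  0.645 ])}
[-0.19042772 -0.98162331  0.01236749]
```

View pics/w3.png

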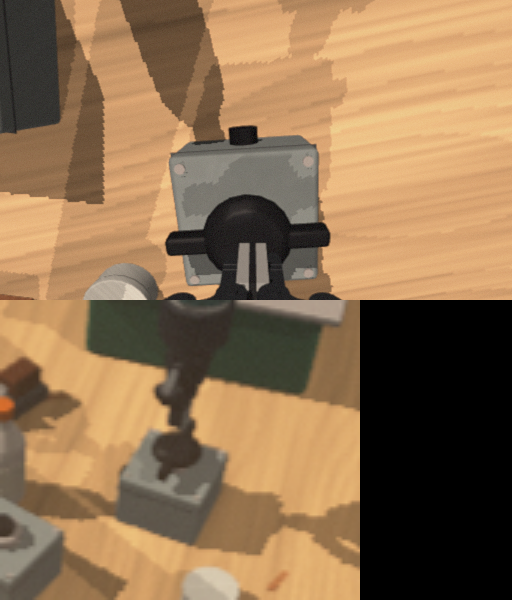

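The picture shows the shut fingertips at (253,245) over the dome, whose centre is at (248,235), with the ears level to left and right. I'll correct by a few mm, then press.

>>> {"method": "play_rows", "body": {"series": [{"fingers":1,"dx":-4,"dy":3,"dz":-8,"turn":0},{"fingers":1,"dx":0,"dy":0,"dz":-8,"turn":0},{"fingers":1,"dx":0,"dy":0,"dz":-3,"turn":0},{"fingers":1,"dx":0,"dy":0,"dz":-3,"turn":0},{"fingers":1,"dx":0,"dy":0,"dz":-3,"turn":0},{"fingers":1,"dx":0,"dy":0,"dz":-2,"turn":0}]}}

```text
clock: 4.37
position: [0.4777, -0.2097, 0.1139]
ee_rot: [0.001, -0.636, 0.772, -0.014]
contact_force: [-0.7, 1.3, 4.9]
width: -0.0002
```

>>> {"method": "play_rows", "body": {"series": [{"fingers":1,"dx":0,"dy":0,"dz":-2,"turn":0}]}}

```text
clock: 4.45
position: [0.4776, -0.2097, 0.1123]
ee_rot: [0.001, -0.636, 0.772, -0.015]
contact_force: [-2.4, 1.5, 6.0]
width: 0.0001
```

>>> {"method": "play_rows", "body": {"series": [{"fingers":1,"dx":0,"dy":0,"dz":-2,"turn":0}]}}

```text
clock: 4.53
position: [0.4777, -0.2098, 0.1108]
ee_rot: [0.001, -0.636, 0.772, -0.015]
contact_force: [-0.8, 0.9, 5.6]
width: 0.0003
```

>>> {"method": "play_rows", "body": {"series": [{"fingers":1,"dx":0,"dy":0,"dz":-2,"turn":0},{"fingers":1,"dx":0,"dy":0,"dz":-2,"turn":0}]}}

```text
clock: 4.7
position: [0.4777, -0.2097, 0.1077]
ee_rot: [0.001, -0.636, 0.772, -0.015]
contact_force: [-2.0, 0.5, 4.7]
width: 0.0
```

>>> {"method": "play_rows", "body": {"series": [{"fingers":1,"dx":0,"dy":0,"dz":-2,"turn":0}]}}

```text
clock: 4.78
position: [0.4777, -0.2097, 0.1061]
ee_rot: [0.001, -0.636, 0.772, -0.015]
contact_force: [-1.5, 1.6, 5.9]
width: 0.0
```

>>> {"method": "play_rows", "body": {"series": [{"fingers":1,"dx":0,"dy":0,"dz":-2,"turn":0}]}}

```text
clock: 4.87
position: [0.4778, -0.2098, 0.1048]
ee_rot: [0.001, -0.636, 0.772, -0.015]
contact_force: [-2.8, 2.4, 21.1]
width: 0.0001
```

>>> {"method": "play_rows", "body": {"series": [{"fingers":1,"dx":0,"dy":0,"dz":10,"turn":0},{"fingers":1,"dx":0,"dy":0,"dz":20,"turn":0},{"fingers":1,"dx":-10,"dy":15,"dz":20,"turn":0},{"fingers":1,"dx":-10,"dy":20,"dz":0,"turn":0},{"fingers":1,"dx":-5,"dy":15,"dz":0,"turn":0},{"fingers":1,"dx":0,"dy":0,"dz":0,"turn":0},{"fingers":1,"dx":0,"dy":0,"dz":0,"turn":0}]}}

```text
clock: 5.45
position: [0.4538, -0.1598, 0.1554]
ee_rot: [0.001, -0.636, 0.772, -0.017]
contact_force: [-0.2, -1.2, 0.3]
width: 0.0003
```

```bash
python3 - <<'E'
from h import *
s=get_state(); print({k:np.round(s[k],4) for k in("position","ee_rot","qpos","contact_force")}); R=R_q(s["ee_rot"]); print(R[:,0],R[:,2])
p=get_image("wrist"); q=get_image("side"); c=q["pixels"][90:190,260:380]
A,o=cam(p,s)
im=p["pixels"].copy()
def pr(P):
    v=K(p)@(A.T@(np.array(P)-o)); return v[:2]/v[2]
for P in((.475,-.208,.0965),(.481,-.165,.0935),(.469,-.251,.0935),s["position"]+.011*R[:,2]):
    u=pr(P); print(u); cv2.circle(im,tuple(int(t) for t in u),3,(255,0,0),-1)
cv2.imwrite("pics/w4.png",np.vstack([im[:300],np.pad(cv2.resize(c,(360,300)),((0,0),(0,152),(0,0)))])[:,:,::-1])
E
```

```text
{'position': array([ 0.4538, -0.1598,  0.1554]), 'ee_rot': array([ 0.0014, -0.6356,  0.7719, -0.0173]), 'qpos': array([-0.4752,  0.1891,  1.8575, -0.0126,  1.0622,  1.2946]), 'contact_force': array([-0.2085, -1.1589,  0.3094])}
[-0.192118   -0.98117365  0.01972168] [ 0.02416352 -0.02481935 -0.99939988]
[317.19403042 179.99397036]
[249.80208315 182.7236719 ]
[382.46446495 174.92937107]
[251.99254393 258.94905245]
```

View pics/w4.png

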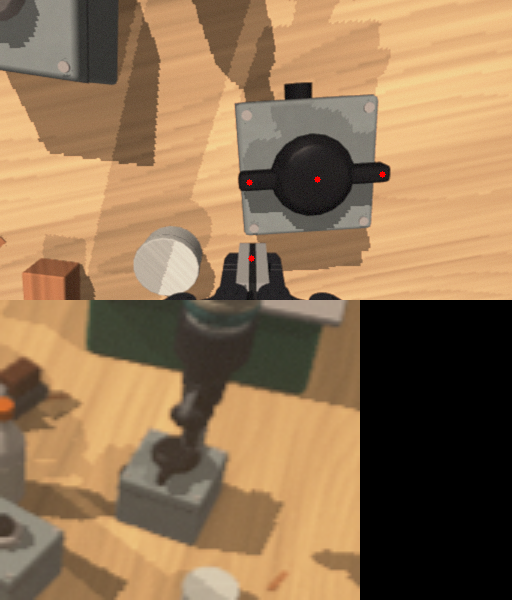

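The picture shows the button looking latched: centre (313,174), near ear about (255,181), and the ear span fits the latched height. The finger stands clear on the near side of the ear. I'll lower it and push.

>>> {"method": "play_rows", "body": {"series": [{"fingers":1,"dx":0,"dy":-3,"dz":-20,"turn":0},{"fingers":1,"dx":0,"dy":-1,"dz":-20,"turn":0},{"fingers":1,"dx":0,"dy":0,"dz":-15,"turn":0},{"fingers":1,"dx":0,"dy":0,"dz":-8,"turn":0},{"fingers":1,"dx":0,"dy":0,"dz":0,"turn":0},{"fingers":1,"dx":0,"dy":0,"dz":0,"turn":0}]}}

```text
clock: 6.05
position: [0.4574, -0.169, 0.0885]
ee_rot: [0.001, -0.635, 0.773, -0.019]
contact_force: [-0.3, 0.9, 1.4]
width: -0.0002
```

>>> {"method": "play_rows", "body": {"series": [{"fingers":1,"dx":4,"dy":0,"dz":0,"turn":0},{"fingers":1,"dx":4,"dy":1,"dz":0,"turn":0},{"fingers":1,"dx":4,"dy":1,"dz":0,"turn":0}]}}

```text
clock: 6.3
position: [0.4677, -0.1657, 0.0888]
ee_rot: [0.0, -0.634, 0.773, -0.016]
contact_force: [0.1, 0.5, -0.1]
width: 0.0
```

>>> {"method": "play_rows", "body": {"series": [{"fingers":1,"dx":4,"dy":0,"dz":0,"turn":-0.1},{"fingers":1,"dx":4,"dy":0,"dz":0,"turn":-0.1},{"fingers":1,"dx":4,"dy":0,"dz":0,"turn":-0.1}]}}

```text
clock: 6.55
position: [0.4815, -0.1652, 0.0903]
ee_rot: [-0.001, -0.507, 0.862, -0.016]
contact_force: [-1.6, -0.6, -0.9]
width: 0.0001
```

>>> {"method": "play_rows", "body": {"series": [{"fingers":1,"dx":4,"dy":0,"dz":0,"turn":-0.1},{"fingers":1,"dx":4,"dy":0,"dz":0,"turn":-0.1}]}}

```text
clock: 6.72
position: [0.4915, -0.1657, 0.0916]
ee_rot: [-0.002, -0.414, 0.91, -0.018]
contact_force: [-1.9, 0.1, -0.5]
width: 0.0001
```

>>> {"method": "play_rows", "body": {"series": [{"fingers":1,"dx":4,"dy":-1,"dz":0,"turn":-0.1},{"fingers":1,"dx":4,"dy":-1,"dz":0,"turn":-0.1}]}}

```text
clock: 6.88
position: [0.5013, -0.1678, 0.0929]
ee_rot: [-0.004, -0.317, 0.948, -0.019]
contact_force: [-0.2, 1.3, -0.1]
width: -0.0
```

```bash
python3 - <<'E'
from h import *
s=get_state(); print({k:np.round(s[k],4) for k in("position","qpos","contact_force")})
p=get_image("wrist"); q=get_image("side"); c=q["pixels"][90:190,260:380]
cv2.imwrite("pics/w5.png",np.vstack([p["pixels"][:300],np.pad(cv2.resize(c,(360,300)),((0,0),(0,152),(0,0)))])[:,:,::-1])
E
```

```text
{'position': array([ 0.5013, -0.1678,  0.0929]), 'qpos': array([-0.4331,  0.3295,  1.8377, -0.0391,  0.9544,  2.0865]), 'contact_force': array([-0.2005,  1.2957, -0.0921])}
```

View pics/w5.png

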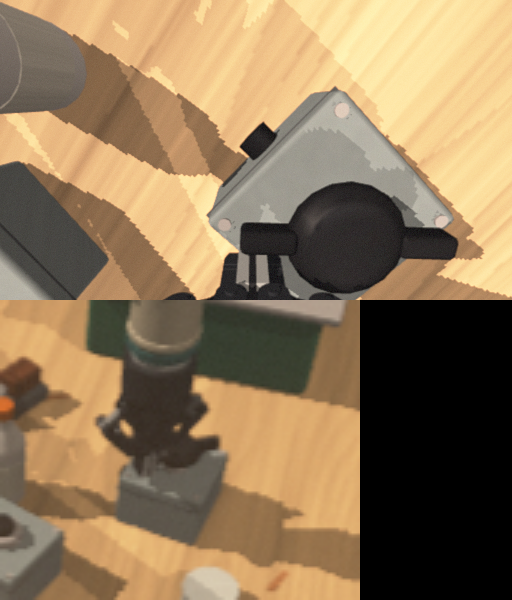

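The picture shows the head turned about 45° relative to the box, with the ear against the finger at (265,240). I'll push a hair further, then leave outward and lift.

>>> {"method": "play_rows", "body": {"series": [{"fingers":1,"dx":3,"dy":-2,"dz":0,"turn":-0.05},{"fingers":1,"dx":0,"dy":0,"dz":0,"turn":0}]}}

```text
clock: 7.15
position: [0.5046, -0.169, 0.0932]
ee_rot: [-0.004, -0.297, 0.955, -0.018]
contact_force: [-1.2, 1.7, -0.6]
width: -0.0002
```

>>> {"method": "play_rows", "body": {"series": [{"fingers":1,"dx":-4,"dy":6,"dz":0,"turn":0},{"fingers":1,"dx":-4,"dy":10,"dz":0,"turn":0},{"fingers":1,"dx":-4,"dy":12,"dz":0,"turn":0},{"fingers":1,"dx":-4,"dy":12,"dz":5,"turn":0},{"fingers":1,"dx":-5,"dy":5,"dz":25,"turn":0.1},{"fingers":1,"dx":-10,"dy":0,"dz":30,"turn":0.12},{"fingers":1,"dx":-10,"dy":-5,"dz":30,"turn":0.12},{"fingers":1,"dx":-10,"dy":-10,"dz":30,"turn":0.12},{"fingers":1,"dx":-20,"dy":-20,"dz":0,"turn":0.12},{"fingers":1,"dx":-20,"dy":-20,"dz":0,"turn":0.12},{"fingers":1,"dx":0,"dy":0,"dz":0,"turn":0},{"fingers":1,"dx":0,"dy":0,"dz":0,"turn":0}]}}

```text
clock: 8.15
position: [0.411, -0.167, 0.2245]
ee_rot: [0.006, -0.619, 0.785, -0.026]
contact_force: [0.1, 0.4, -0.5]
width: -0.0
```

```bash
python3 - <<'E'
from h import *
s=get_state(); print({k:np.round(s[k],4) for k in("position","qpos","contact_force")})
p=get_image("wrist"); q=get_image("side"); c=q["pixels"][90:190,260:380]
q0=cv2.imread("pics/side0.png")[90:190,260:380,::-1]
cv2.imwrite("pics/w6.png",np.vstack([p["pixels"][:300],np.hstack([cv2.resize(x,(256,213)) for x in (c,q0)])])[:,:,::-1])
A,o=cam(p,s)
for z in(.0965,.104):
  for P in((.476,-.206,z),(.482,-.163,z-.003),(.470,-.249,z-.003)):
    v=K(p)@(A.T@(np.array(P)-o)); print(z,v[:2]/v[2])
E
```

```text
{'position': array([ 0.411 , -0.167 ,  0.2245]), 'qpos': array([-0.5374,  0.0601,  1.8257, -0.0075,  1.2017,  1.2702]), 'contact_force': array([ 0.0651,  0.4246, -0.5063])}
0.0965 [276.03359792 111.66795574]
0.0965 [223.7170859  116.82914643]
0.0965 [327.71897826 106.33765673]
0.104 [276.95339234 111.87800454]
0.104 [223.1203102  117.18512231]
0.104 [330.11823033 106.391844  ]
```

View pics/w6.png

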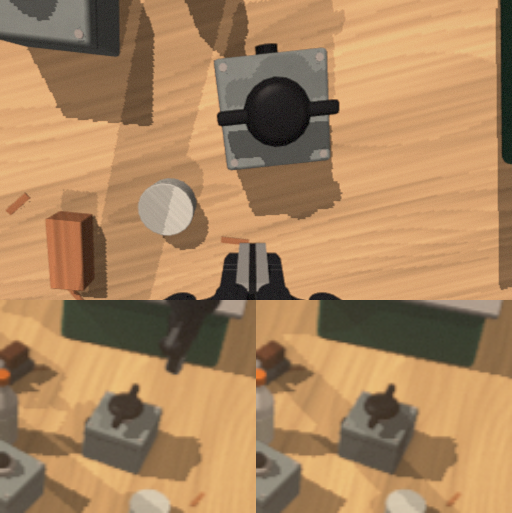

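The head is back at zero turn, and its height matches the start view by eye. I'll check that by pixel difference.

```bash
python3 - <<'E'
from h import *
for n,(r0,r1,c0,c1) in {"side":(125,160,300,340),"scene":(178,206,106,150)}.items():
    a=cv2.imread(f"pics/{n}0.png",0)[r0:r1,c0:c1]; p=get_image(n)
    b=cv2.cvtColor(p["pixels"],cv2.COLOR_RGB2GRAY)
    B=b[r0-4:r1+4,c0-4:c1+4]
    m=cv2.matchTemplate(B,a,cv2.TM_SQDIFF); print(n,cv2.minMaxLoc(m)[2],(np.abs(a.astype(int)-b[r0:r1,c0:c1])>25).sum())
    R=cv2.Rodrigues(np.array(p["rvec"],float))[0]
    pj=lambda z:(lambda v:v[:2]/v[2])(K(p)@(R@np.array([.476,-.206,z])+np.array(p["tvec"]).ravel()))
    print(pj(.104)-pj(.0965))
E
```

```text
side (4, 4) 0
[ 0.26559715 -1.65627103]
scene (4, 4) 100
[-0.64328125 -1.6375349 ]
```

>>> {"method": "play_rows", "body": {"series": [{"fingers":1,"dx":10,"dy":20,"dz":10,"turn":0},{"fingers":1,"dx":20,"dy":25,"dz":10,"turn":0},{"fingers":1,"dx":25,"dy":20,"dz":0,"turn":0},{"fingers":1,"dx":25,"dy":20,"dz":0,"turn":0},{"fingers":1,"dx":30,"dy":20,"dz":0,"turn":0},{"fingers":1,"dx":15,"dy":15,"dz":0,"turn":0},{"fingers":1,"dx":0,"dy":0,"dz":0,"turn":0},{"fingers":1,"dx":0,"dy":0,"dz":0,"turn":0}]}}

```text
clock: 9.02
position: [0.5443, -0.0334, 0.2391]
ee_rot: [0.004, -0.621, 0.783, -0.022]
contact_force: [-1.0, -0.7, -0.3]
width: 0.0
```

```bash
python3 b.py w7.png
```

```text
[ 0.54430798 -0.03335293  0.23911915] [ 0.00434763 -0.62144422  0.78313814 -0.02197329] [-0.9979013  -0.70835623 -0.31330543] 2.1902509385213817e-05 9.0167
cam [ 0.62214337 -0.04868777  0.37308413] [-0.22799837 -0.97342584  0.0214213 ] 63.63510699250885
stop_station 0.91 [416. 198.] 11588 [ 0.488 -0.199  0.07 ] ((423.7622375488281, 194.63861083984375), (107.81641387939453, 137.23155212402344), 84.95755004882812) [ 0.49  -0.207  0.07 ]
stop_top 0.58 [439. 215.] 3252 [ 0.479 -0.204  0.1  ] ((438.91796875, 213.7843017578125), (52.36767578125, 102.31130981445312), 63.970401763916016) [ 0.48  -0.204  0.1  ]
start_station 0.88 [236.  94.] 11717 [ 0.63  -0.041  0.07 ] ((229.55490112304688, 90.506103515625), (109.21678161621094, 118.8243179321289), 6.34019136428833) [ 0.635 -0.037  0.07 ]
start_top 0.94 [228.  98.] 769 [ 0.629 -0.035  0.092] ((229.0, 97.5), (31.0, 30.0), 90.0) [ 0.628 -0.036  0.092]
dial_station 0.83 [ 38. 258.] 8169 [0.517 0.205 0.07 ] ((39.601722717285156, 259.77069091796875), (85.49925994873047, 109.5165786743164), 3.3664605617523193) [0.514 0.205 0.07 ]
glue 0.74 [356.  24.] 3901 [ 0.663 -0.159  0.07 ] ((363.5, 28.0), (56.0, 97.0), 90.0) [ 0.659 -0.165  0.07 ]
```

View pics/w7.png

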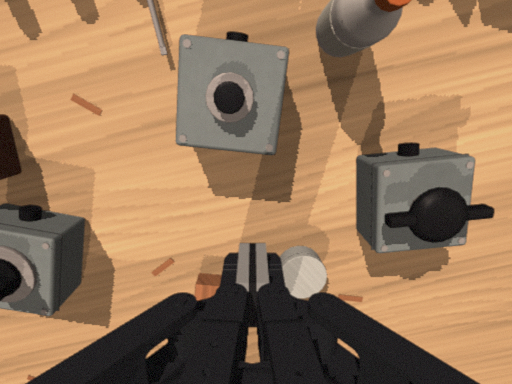

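The side view matches its start image exactly, while a latched head would sit about 1.7 px lower, so the stop button is out. The picture shows the start button at (229,97), which is (0.628, -0.035). I'll go above it and press.

>>> {"method": "play_rows", "body": {"series": [{"fingers":1,"dx":20,"dy":0,"dz":0,"turn":0},{"fingers":1,"dx":30,"dy":-1,"dz":-10,"turn":0},{"fingers":1,"dx":25,"dy":0,"dz":-25,"turn":0},{"fingers":1,"dx":6,"dy":0,"dz":-30,"turn":0},{"fingers":1,"dx":0,"dy":0,"dz":-30,"turn":0},{"fingers":1,"dx":0,"dy":0,"dz":-15,"turn":0},{"fingers":1,"dx":0,"dy":0,"dz":0,"turn":0},{"fingers":1,"dx":0,"dy":0,"dz":0,"turn":0}]}}

```text
clock: 10.03
position: [0.6257, -0.0435, 0.132]
ee_rot: [0.008, -0.615, 0.788, -0.027]
contact_force: [0.3, -0.6, 0.0]
width: 0.0002
```

>>> {"method": "play_rows", "body": {"series": [{"fingers":1,"dx":2,"dy":8,"dz":0,"turn":0},{"fingers":1,"dx":0,"dy":0,"dz":0,"turn":0},{"fingers":1,"dx":0,"dy":0,"dz":-8,"turn":0},{"fingers":1,"dx":0,"dy":0,"dz":-8,"turn":0},{"fingers":1,"dx":0,"dy":0,"dz":0,"turn":0}]}}

```text
clock: 10.45
position: [0.6302, -0.0359, 0.1212]
ee_rot: [0.012, -0.615, 0.788, -0.031]
contact_force: [-0.7, -0.7, -0.3]
width: -0.0003
```

```bash
python3 - <<'E'
from h import *
s=get_state(); R=R_q(s["ee_rot"]); t=s["position"]+.011*R[:,2]; print(t,R[:,2])
p=get_image("wrist"); im=p["pixels"].copy(); A,o=cam(p,s)
for P in(t,(.628,-.035,.092)):
    v=K(p)@(A.T@(np.array(P)-o)); u=v[:2]/v[2]; print(u); cv2.circle(im,tuple(int(x) for x in u),2,(255,0,0),-1)
cv2.imwrite("pics/w8.png",im[:,:,::-1])
E
```

```text
[ 0.63082174 -0.0362414   0.11026495] [ 0.05637013 -0.03439094 -0.99781745]
[251.99744575 258.915067  ]
[250.48029018 249.01425764]
```

View pics/w8.png

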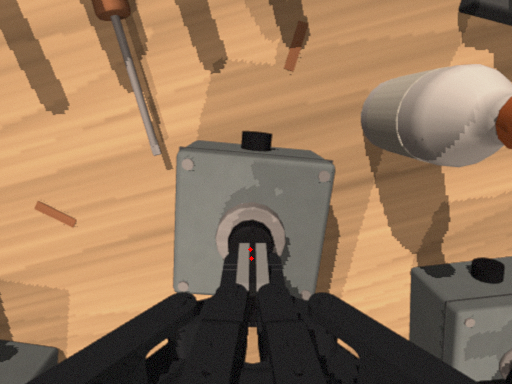

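The picture shows the ring centred at about (251,242), with the tip over the button within 1–2 mm. Pressing now.

>>> {"method": "play_rows", "body": {"series": [{"fingers":1,"dx":0,"dy":0,"dz":-6,"turn":0},{"fingers":1,"dx":0,"dy":0,"dz":-6,"turn":0},{"fingers":1,"dx":0,"dy":0,"dz":-3,"turn":0},{"fingers":1,"dx":0,"dy":0,"dz":-2,"turn":0}]}}

```text
clock: 10.83
position: [0.6312, -0.036, 0.1045]
ee_rot: [0.013, -0.615, 0.788, -0.032]
contact_force: [-1.0, 0.6, -0.9]
width: -0.0002
```

>>> {"method": "play_rows", "body": {"series": [{"fingers":1,"dx":0,"dy":0,"dz":-2,"turn":0},{"fingers":1,"dx":0,"dy":0,"dz":-2,"turn":0}]}}

```text
clock: 11.0
position: [0.6311, -0.036, 0.1]
ee_rot: [0.013, -0.615, 0.788, -0.032]
contact_force: [-0.5, 0.7, 3.4]
width: 0.0001
```

>>> {"method": "play_rows", "body": {"series": [{"fingers":1,"dx":0,"dy":0,"dz":-2,"turn":0}]}}

```text
clock: 11.08
position: [0.6312, -0.036, 0.0983]
ee_rot: [0.013, -0.615, 0.788, -0.032]
contact_force: [-2.6, -0.4, 4.1]
width: -0.0
```

>>> {"method": "play_rows", "body": {"series": [{"fingers":1,"dx":0,"dy":0,"dz":-2,"turn":0}]}}

```text
clock: 11.17
position: [0.6312, -0.0359, 0.097]
ee_rot: [0.013, -0.615, 0.788, -0.032]
contact_force: [-4.2, 0.9, 18.5]
width: 0.0003
```

>>> {"method": "play_rows", "body": {"series": [{"fingers":1,"dx":0,"dy":0,"dz":-2,"turn":0}]}}

```text
clock: 11.25
position: [0.6312, -0.036, 0.0971]
ee_rot: [0.013, -0.615, 0.788, -0.033]
contact_force: [-5.7, 1.2, 18.3]
width: 0.0003
```

Force has risen to 18 N with no further travel, so the button is fully in. I'll lift clear and check.

>>> {"method": "play_rows", "body": {"series": [{"fingers":1,"dx":0,"dy":0,"dz":8,"turn":0},{"fingers":1,"dx":0,"dy":0,"dz":20,"turn":0},{"fingers":1,"dx":0,"dy":0,"dz":30,"turn":0},{"fingers":1,"dx":-20,"dy":0,"dz":30,"turn":0},{"fingers":1,"dx":-30,"dy":0,"dz":30,"turn":0},{"fingers":1,"dx":-30,"dy":0,"dz":0,"turn":0},{"fingers":1,"dx":-15,"dy":0,"dz":0,"turn":0},{"fingers":1,"dx":0,"dy":0,"dz":0,"turn":0},{"fingers":1,"dx":0,"dy":0,"dz":0,"turn":0}]}}

```text
clock: 12.0
position: [0.535, -0.0365, 0.2202]
ee_rot: [0.015, -0.615, 0.788, -0.035]
contact_force: [0.6, -0.7, 0.8]
width: -0.0001
```

```bash
python3 - <<'E'
from h import *
s=get_state(); print(s["position"],s["contact_force"],s["qd"].round(3))
out=[]
for n in("scene","side"):
    p=get_image(n); a=cv2.imread(f"pics/{n}0.png"); b=p["pixels"][:,:,::-1]
    d=np.abs(a.astype(int)-b).max(2)>40
    o=b.copy(); o[d]=(0,0,255); out.append(cv2.resize(o,(400,300)))
cv2.imwrite("pics/f.png",np.hstack(out))
E
```

```text
[ 0.5349727  -0.03650775  0.22021758] [ 0.64301459 -0.69082435  0.81424725] [-0.002 -0.026  0.015 -0.003  0.005  0.   ]
```

View pics/f.png

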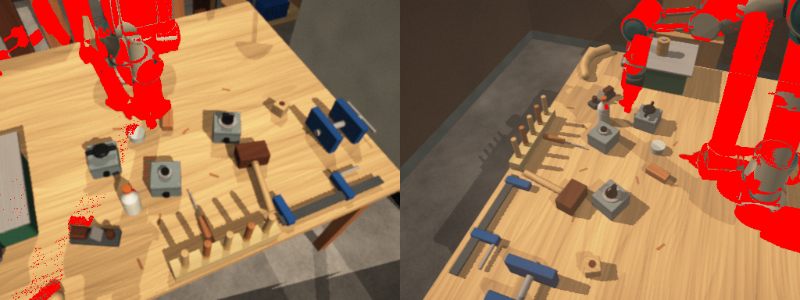

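The only changes from the start images (red) are the arm and what look like its shadows. Both buttons are up, and the dial and loose things are unmoved.

```bash
python3 -c "from rig import *; print(sign_off())"
```

```text
the job is handed in; nothing more can be done
None
```

The stop button test is done and handed in at about 12 s on the robot's clock, in the order you asked.

- **Stop button, pressed:** I pushed the mushroom button to its stop with the shut fingertips (21 N at the end of travel) and let go. The wrist picture then showed its head at about the latched height.
- **Stop button, released:** I pushed one ear clockwise by about 0.75 rad until the button sprang out. The side view of the head afterwards matched its start image exactly. The scene view of it aligned best with no shift but differed in about 100 pixels, probably shadow.
- **Start button:** Only then I pressed it until it stopped moving (about 18 N) and let it come back up.
- **Last check:** Comparing the scene and side views with the start images, only the arm and what look like its shadows had changed. The dial and loose things stayed where they were, and nothing was touching the gripper.

The joint values can't be read directly, so "latched", "out" and "fully in" rest on the force readings, finger travel and pictures. My first move call was refused for missing keys; the arm did not move.

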